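Set out the supper row

ROBOT

A 6-joint arm with a two-finger parallel gripper is mounted at the origin on a cart in front of the work surface, level with it; the furniture and walls round the work are solid. World frame = base frame: x ahead of the robot, y to its left, z up, the work surface at z = 0. Lengths are in mm, angles in rad, forces in N, time in s.
With the tool pointing down it reaches from about 300 to 950 mm from the base axis. Payload 3.1 kg.
Tool frame: the origin (TCP) lies between the finger pads; the fingertips stand manip.tip_extent ahead of it and the grasp point (between the pads) lies 2 mm behind it (manip.tip_extent is the distance from the TCP to the fingertips, in mm); z points along the fingers, y is the line along which they close (so a half turn about z gives the same grasp; the last joint's range is limited). The gripper opens to 85 mm and grips with 20 to 120 N. Pads are 22 mm wide; open, the fingers measure 114 mm over their backs; the gripper's body (76 mm by 85 mm) begins 54 mm behind the grasp point. The pads swing forward as they close: fully open they stand 13 mm farther back than shut.
Start: joints at [-1.338, 0.308, 1.634, -0, 1.2, -0.07], TCP at [186.344, -596.58, 227.672] pointing down, gripper open.
Joint ranges: [-3.06, 3.06], [-0.79, 1.96], [0.05, 2.63], [-1.19, 4.34], [0.05, 2.64], [-2.94, 2.94]. Speed limits (rad/s): [2.79, 2.79, 3.14, 3.14, 3.14, 3.14].

INTERFACE

Orientations are given as a 3x3 rotation matrix whose columns are the frame's x, y, z axes.
In Python, from cell import manip gives the robot as it stands.
- The arm moves only by the shell command python3 -m jog 'ROWS' [FORCE]. ROWS is a JSON object whose one key "targets" holds a list of rows, each an object with "dp": the shift along the tool's x, y, z in units of 40 mm (1.0 is 40 mm), a list of three; "twist": the turn, a rotation vector about the tool's x, y, z in units of 10 degrees (1.0 is 10 degrees), a list of three; "claw": the closure, from -1 (fully open) to 1 (shut). In form: {"targets": [{"dp": [x, y, z], "twist": [ax, ay, az], "claw": claw}, ...]}. A call has 1 to 8 rows; each row shifts and turns the commanded pose from where the row before left it, along the tool's axes as they then stand; what a row does not reach is not made up. A row lasts 1/8 s, in which the tool goes at most 62.5 mm and 10.7 degrees, less where a joint would pass 70% of its speed; a pose out of reach is approached as far as the arm can. A call is refused whole if a number of a shift passes 1 or a number of a turn 1, either way. A call with a gripper value outside its range is refused whole. The fingers move at their own pace and stop on an object; FORCE is the grip in N (left out, the last holds). Time passes only in rows, so rows that do not move let the fingers close. It gives the time, the measured TCP pose, the force, the opening and the grip force at its end, in the units of the state.
- manip.read_state(): the state, without advancing time (a new reading comes with each control period).
- manip.read_camera(name): name is "scene" or "top" or "wrist"; returns (picture, depth): 480x640x3 uint8, red, green, blue; 480x640 float32, mm along the optical axis (not along the pixel's ray), 0 where there is no reading.
- manip.calibration(name): a dict with "vfov" (degrees; the focal length in pixels is half the picture's height over the tangent of half this angle, whatever the lens; pixels are square), "cx", "cy" (the principal point, pixels), "xyz" and "orientation" of the camera in the world; the wrist camera has in their place "T_tool_cam" (4x4, takes a point from camera to tool coordinates, whose origin is the TCP and whose axes are the flange's). Camera axes: x right, y up, looking along -z (the intrinsics and any distortion apply to the point x, -y, -z); pixel columns grow to the right and rows downward; lengths in mm; the calibration is good to about 2 mm. A picture is of the moment at which its call begins: read the wrist's pose just before it. calibration takes no time and is no camera call.
- manip.finish_job(): hands the job in; it is judged then, once.
The state is a dict: "t": time; "q": joint angles; "joint_vel": joint speeds; "effort": joint torques, N m; "ee_pos": TCP position; "orientation": TCP orientation; "ft_force": force on the tool from outside, world axes, zero at the start; "ft_torque": the same for the moment, N m; "opening": opening from 0.0 (shut) to 1.0 (fully open); "finger_force": force on a finger pad.
Only numpy, scipy, OpenCV 4.12 (cv2) and the standard library are available. Lean on these libraries where they do the work, as an engineer would, in place of code of your own. Each camera call takes 0.05 s, during which the arm holds its last target. There are 200 camera calls.

TASK

Set out the supper things in one straight row along the worktop: put the lemon in the middle of the shallow dish, the tea light in the middle of the top of the low wide tin, the salt shaker exactly halfway between the dish and the tin, and the small spice jar with the green lid on the other side of the dish, in line with dish and tin and just as far from the middle of the dish as the salt shaker. Shaker, jar and tea light must stand upright; the dish and the tin stay where they are, and leave the teaspoon and the matchbox alone.

Things in the scene. Friction and masses are not known exactly. Their poses are not given: they have to be found in the camera images.
- dish: Shallow round cream dish with a brown rim, 134 mm across, rim 36 mm high, flat inner floor 80 mm across, 8 mm above the worktop. Fixed. Origin: centre of its underside; z up. Its y axis runs along the row, within 0.1 rad of world y: the low tin's middle lies 250 mm away on it, at +y or -y depending on the start.
- low_tin: Low wide food tin, 86 mm diameter, 40 mm tall, flat top. Fixed to the worktop. Origin: centre of its underside; z up. (A narrower, taller tin at the back is not part of the job.) Mind the wall cabinets above: their fronts are at x = 0.59 m and their undersides about 0.53 m up, so a wrist lifted high over the row meets them.
- lemon_mid (a point): The middle of the lemon. Loose yellow lemon lying on the worktop, 72 mm long along its own x axis, 57 mm wide along its y axis, 58 mm high (middle 29 mm above what it lies on), 0.11 kg; at the start its long axis is within 0.3 rad of the world x axis. Grasp it across its width.
- tea_light: Loose small round tea light: a metal cup with red wax, 38 mm diameter, 15 mm high (18 mm to the wick), about 10 g. Origin: centre of its underside (1 mm above it); z up.
- salt_shaker: Loose clear salt shaker with a rounded grey top, upright, 90 mm tall; body up to 44 mm diameter, top part 34 mm diameter from 74 to 90 mm height. Origin: centre of its underside; z up.
- spice_jar: Loose small glass spice jar with a green lid, upright, 106 mm tall; jar 44 mm diameter, lid 45 mm diameter from 85 mm height up. The only one of its kind here. Origin: centre of its underside; z up.
- teaspoon: Loose metal teaspoon, 132 mm long, 27 mm wide, 12 mm high, lying across behind the row. Not to be moved.
- matchbox: Loose small dark green matchbox, 54 x 36 x 16 mm, lying behind the teaspoon. Not to be moved.

How it is judged (in metres and radians):
At the end, for the whole second after the job is handed in: Lemon resting in the dish, its middle within 15 mm of the dish's; tea light level on the low tin within 12 mm of centre; salt shaker upright within 15 mm of halfway between dish and tin; spice jar upright within 15 mm of the point as far beyond the dish on that line (125 mm). All at rest (horizontal distance between lemon_mid and dish below 0.015 m and height (world z) of lemon_mid between 0.03 and 0.046 m and horizontal distance between tea_light and low_tin below 0.012 m and height (world z) of tea_light between 0.036 and 0.046 m and angle between tea_light's own z axis and vertical below 0.12 rad and ((y of low_tin in the frame of dish above 0 m and y of salt_shaker in the frame of dish between 0.11 and 0.14 m and x of salt_shaker in the frame of dish between -0.015 and 0.015 m and y of spice_jar in the frame of dish between -0.14 and -0.11 m and x of spice_jar in the frame of dish between -0.015 and 0.015 m) or (y of low_tin in the frame of dish below 0 m and y of salt_shaker in the frame of dish between -0.14 and -0.11 m and x of salt_shaker in the frame of dish between -0.015 and 0.015 m and y of spice_jar in the frame of dish between 0.11 and 0.14 m and x of spice_jar in the frame of dish between -0.015 and 0.015 m)) and angle between each of salt_shaker, spice_jar's own z axis and vertical below 0.15 rad and height (world z) of salt_shaker between -0.006 and 0.006 m and height (world z) of spice_jar between -0.006 and 0.006 m and linear speed of each of tea_light, salt_shaker, spice_jar below 0.02 m/s and linear speed of lemon below 0.03 m/s); the robot touches nothing.
It fails at once if the teaspoon was moved by more than 15 mm (distance of teaspoon from where it was at the start of the episode above 0.015 m).
It fails at once if the matchbox was moved by more than 15 mm (distance of matchbox from where it was at the start of the episode above 0.015 m).
It also fails if it takes over 112 s, if anything falls off the work surface, if the arm or the gripper's body presses on something with over 40 N, if the wrist force passes 120 N, or if a joint passes its speed limit or range.

## Working session

There is one attempt and no reset: what is moved stays moved. The work goes in short steps, Python scripts to look and compute and a shell command to move; the robot and the scene stay as the last step left them, time stands still between calls to the robot, and variables do not carry over. Pictures are saved under pics/ and viewed, at most 18 in all, crops included, and the job is handed in when it is done.

```bash
ls; mkdir -p pics; python3 - <<'E'
from cell import manip
import cv2,numpy as np
print(manip.tip_extent)
for n in("scene","top","wrist"):
    c=manip.calibration(n);print(n,{k:(np.round(v,4).tolist() if not isinstance(v,str) else v) for k,v in c.items()})
    p,d=manip.read_camera(n);np.savez(f"{n}0.npz",p=p,d=d);cv2.imwrite(f"pics/{n}0.png",p[:,:,::-1])
s=manip.read_state();print({k:np.round(v,3).tolist() for k,v in s.items()})
E
```

```text
pics
17.0
scene {'vfov': 55.9079, 'cx': 315.9719, 'cy': 242.9322, 'xyz': [-86.777, 757.871, 489.4721], 'orientation': [[-0.7777, 0.2602, -0.5723], [-0.6287, -0.3171, 0.7101], [0.0032, 0.912, 0.4102]]}
top {'vfov': 42.605, 'cx': 325.9271, 'cy': 240.1732, 'xyz': [313.2141, -29.4715, 1432.5742], 'orientation': [[0.0217, 0.9885, -0.1494], [-0.9995, 0.0182, -0.0247], [-0.0217, 0.1499, 0.9885]]}
wrist {'vfov': 61.2069, 'cx': 320.5237, 'cy': 235.5605, 'T_tool_cam': [[-0.0007, 0.9486, 0.3165, 80.5222], [1.0, 0.0005, 0.0006, -0.3596], [0.0004, 0.3165, -0.9486, -146.669], [0.0, 0.0, 0.0, 1.0]]}
{'t': 0.15, 'q': [-1.338, 0.309, 1.635, -0.0, 1.2, -0.07], 'joint_vel': [0.002, -0.001, -0.004, 0.001, -0.002, -0.0], 'effort': [-0.0, -41.58, -27.715, -0.0, 0.006, -0.0], 'ee_pos': [186.195, -595.943, 226.689], 'orientation': [[0.955, 0.298, -0.0], [0.298, -0.955, 0.002], [0.0, -0.002, -1.0]], 'ft_force': [0.241, -0.529, -0.627], 'ft_torque': [0.001, 0.007, 0.085], 'finger_force': 0.0, 'opening': 0.997}
```

View pics/top0.png

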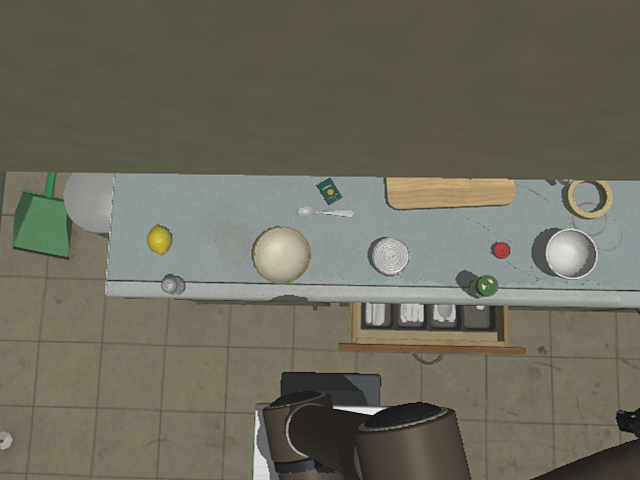

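View pics/scene0.png

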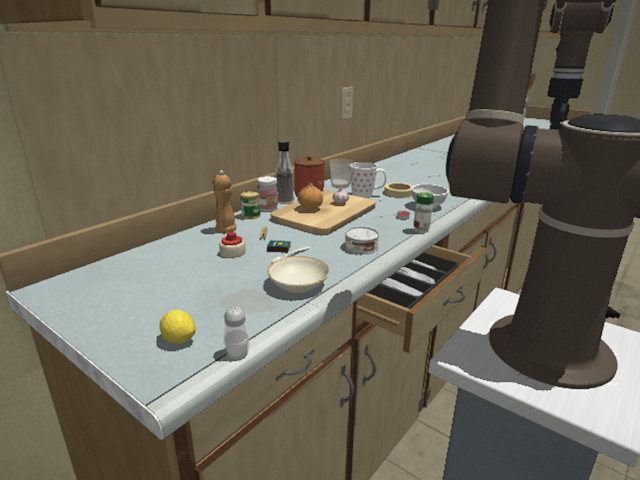

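The top view shows the lemon at (160,239), the shaker at (173,284), the dish at (281,254), the low tin at (389,256), the tea light at (501,250) and the jar at (487,286). The spoon is at about (325,212) and the matchbox at (329,191). In the scene view, the lemon is at (177,327), the shaker top at (235,315), the dish at (298,272), the tin top at (362,235), the tea light at (403,214) and the jar lid at (425,197). The tin lies on the -y side of the dish.

```bash
cat > h.py <<'E'
import numpy as np,cv2
from cell import manip
def cam(n,st=None):
    c=manip.calibration(n);f=240/np.tan(np.radians(c["vfov"])/2)
    if n=="wrist":
        T=np.array(c["T_tool_cam"]);Rt=np.array(st["orientation"])
        R=Rt@T[:3,:3];p=np.array(st["ee_pos"])+Rt@T[:3,3]
    else: R=np.array(c["orientation"]);p=np.array(c["xyz"])
    return R,p,f,c["cx"],c["cy"]
def ray(C,u,v):
    R,p,f,cx,cy=C;return p,R@np.array([(u-cx)/f,-(v-cy)/f,-1])
def onz(C,u,v,z):
    p,d=ray(C,u,v);return p+d*(z-p[2])/d[2]
def cloud(C,D):
    R,p,f,cx,cy=C;v,u=np.mgrid[0:480,0:640]
    X=np.stack([(u-cx)/f*D,-(v-cy)/f*D,-D],-1)
    W=X@R.T+p;W[D==0]=np.nan;return W
def tri(r):
    A=0;b=0
    for p,d in r:
        d=d/np.linalg.norm(d);M=np.eye(3)-np.outer(d,d);A=A+M;b=b+M@p
    return np.linalg.solve(A,b)
def look(name):
    st=manip.read_state();p,d=manip.read_camera("wrist");np.savez(name+".npz",p=p,d=d,R=st["orientation"],e=st["ee_pos"])
    cv2.imwrite(f"pics/{name}.png",p[:,:,::-1]);C=cam("wrist",st);return p,cloud(C,d),C,st
def go(x,y,z,yaw=None):
    "units needed: dp in tool axes (40mm) and twist z (10deg), tool down"
    s=manip.read_state();R=np.array(s["orientation"]);e=np.array(s["ee_pos"])
    d=R.T@(np.array([x,y,z])-e)/40
    print("pos",e.round(1),"dp",d.round(2),"yaw(y axis) deg",np.degrees(np.arctan2(R[1,1],R[0,1])).round(1))
E
python3 - <<'E'
from h import *
T=np.load("top0.npz");S=np.load("scene0.npz");Ct=cam("top");Cs=cam("scene");Wt=cloud(Ct,T["d"]);Ws=cloud(Cs,S["d"])
P=dict(lemon=((160,239),(177,327),29),shaker=((173,284),(235,315),88),dish=((281,254),(298,272),30),tin=((389,256),(362,235),40),tea=((501,250),(403,214),16),jar=((487,286),(425,197),106),spoon=((325,212),(290,253),6),box=((329,191),(279,246),16))
for k,(a,b,z) in P.items():
    print(k,"tri",tri([ray(Ct,*a),ray(Cs,*b)]).round(),"topz",onz(Ct,*a,z).round(),"dT",Wt[a[1],a[0]].round(),"dS",Ws[b[1],b[0]].round())
for k,(a,b,z) in P.items():
    h=22
    for n,W,c in(("T",Wt,a),("S",Ws,b)):
        w=W[c[1]-h:c[1]+h,c[0]-h:c[0]+h].reshape(-1,3);w=w[np.isfinite(w[:,0])&(w[:,2]>(6 if z>10 else 3))&(w[:,2]<150)]
        print(k,n,len(w),"med",np.median(w,0).round(),"lo",np.percentile(w,3,0).round(),"hi",np.percentile(w,97,0).round())
E
```

```text
lemon tri [522. 392.  26.] topz [521. 391.  29.] dT [517. 384.  53.] dS [497. 407.  45.]
shaker tri [416. 345.  70.] topz [413. 338.  88.] dT [413. 339.  85.] dS [400. 361.  86.]
dish tri [490. 107.  30.] topz [491. 108.  30.] dT [495. 111.  -1.] dS [511.  81.  12.]
tin tri [ 489. -140.   35.] topz [ 490. -139.   40.] dT [ 491. -139.   35.] dS [ 483. -134.   39.]
tea tri [ 512. -400.   12.] topz [ 512. -399.   16.] dT [ 512. -399.   13.] dS [ 511. -401.   11.]
jar tri [ 421. -346.   98.] topz [ 421. -344.  106.] dT [ 421. -344.  104.] dS [ 412. -325.  106.]
spoon tri [597.  10.   7.] topz [596.  10.   6.] dT [596.  10.   8.] dS [605.   3.   2.]
box tri [646.   1.   9.] topz [645.   1.  16.] dT [645.   1.  14.] dS [635.  10.  15.]
lemon T 570 med [517. 388.  46.] lo [489. 368.  26.] hi [548. 415.  58.]
lemon S 954 med [504. 404.  43.] lo [487. 379.  17.] hi [532. 422.  59.]
shaker T 373 med [411. 344.  71.] lo [394. 332.  12.] hi [432. 365.  90.]
shaker S 642 med [401. 361.  70.] lo [394. 342.  44.] hi [420. 371.  90.]
dish T 1536 med [497. 113.  12.] lo [445.  62.   6.] hi [542. 159.  32.]
dish S 1454 med [504.  88.  19.] lo [430.  42.   8.] hi [592. 169.  38.]
tin T 1152 med [ 490. -142.   35.] lo [ 452. -180.   25.] hi [ 528. -105.   42.]
tin S 941 med [ 489. -133.   31.] lo [ 449. -292.    7.] hi [623. -99.  41.]
tea T 210 med [ 512. -400.   10.] lo [ 493. -419.    6.] hi [ 531. -381.   17.]
tea S 630 med [ 432. -327.   36.] lo [ 409. -575.    7.] hi [ 637. -319.  107.]
jar T 546 med [ 420. -336.  102.] lo [ 400. -363.   17.] hi [ 442. -321.  108.]
jar S 1057 med [ 457. -498.   52.] lo [ 401. -636.   11.] hi [ 626. -321.  107.]
spoon T 483 med [614.   3.   9.] lo [559. -35.   3.] hi [647.  59.  18.]
spoon S 1183 med [543.  63.  18.] lo [496. -66.   3.] hi [674. 133.  37.]
box T 426 med [641.   2.  14.] lo [595. -25.   7.] hi [671.  30.  20.]
box S 696 med [598.  31.  18.] lo [ 524. -129.    7.] hi [748. 119.  37.]
```

```bash
python3 -m jog '{"targets":[{"dp":[0,0,0],"twist":[0,0,0.87],"claw":-1},{"dp":[0,0,0],"twist":[0,0,0.87],"claw":-1},{"dp":[0,0,0],"twist":[0,0,0],"claw":-1}]}' 40
python3 -m jog '{"targets":[{"dp":[0.9,-0.7,0],"twist":[0,0,0],"claw":-1},{"dp":[0.9,-0.7,0],"twist":[0,0,0],"claw":-1},{"dp":[0.9,-0.7,0],"twist":[0,0,0],"claw":-1},{"dp":[0.9,-0.7,0],"twist":[0,0,0],"claw":-1},{"dp":[0.9,-0.7,0],"twist":[0,0,0],"claw":-1},{"dp":[0.9,-0.7,0],"twist":[0,0,0],"claw":-1},{"dp":[0.9,-0.7,0],"twist":[0,0,0],"claw":-1},{"dp":[0.5,-0.5,0],"twist":[0,0,0],"claw":-1}]}'
python3 -m jog '{"targets":[{"dp":[0,0,0],"twist":[0,0,0],"claw":-1},{"dp":[0,0,0],"twist":[0,0,0],"claw":-1}]}'
python3 -c "
from h import *
p,W,C,st=look('w1');go(512,-400,100)
np.set_printoptions(suppress=True)
print(np.array(st['orientation']).round(3))
"
```

```text
t: 0.52
ee_pos: [186.3, -596.3, 227.2]
orientation: [[1.0, 0.001, -0.0], [0.001, -1.0, 0.001], [-0.0, -0.001, -1.0]]
ft_force: [-0.6, 0.4, 0.1]
opening: 1.0
finger_force: 0.0
t: 1.52
ee_pos: [460.1, -379.3, 227.6]
orientation: [[1.0, 0.004, 0.0], [0.004, -1.0, 0.0], [0.0, -0.0, -1.0]]
ft_force: [-0.8, -0.6, 0.4]
opening: 0.996
finger_force: 0.0
t: 1.78
ee_pos: [458.1, -381.1, 227.5]
orientation: [[1.0, 0.001, -0.001], [0.001, -1.0, -0.0], [-0.001, 0.0, -1.0]]
ft_force: [0.2, 0.3, 0.3]
opening: 1.002
finger_force: 0.0
pos [ 457.8 -381.4  227.5] dp [1.36 0.46 3.19] yaw(y axis) deg -90.0
[[ 1.     0.001 -0.001]
 [ 0.001 -1.    -0.   ]
 [-0.001  0.    -1.   ]]
```

View pics/w1.png

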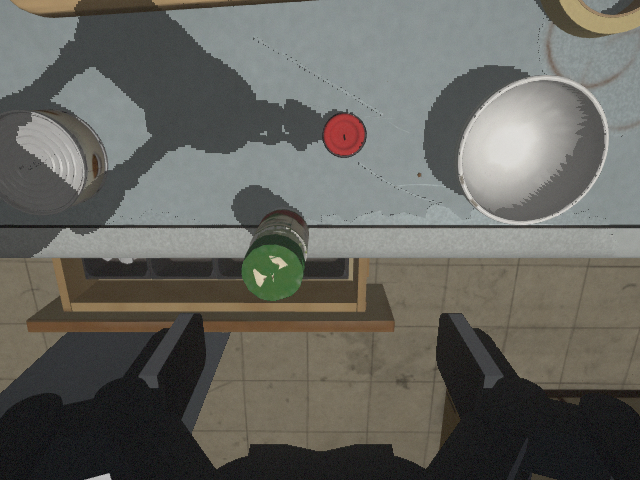

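The wrist view shows the tea light at (345,134), the jar lid at (273,272), part of the tin at the left (about (45,160)) and the bowl at (535,150).

```bash
python3 - <<'E'
from h import *
z=np.load("w1.npz");C=cam("wrist",dict(orientation=z["R"],ee_pos=z["e"]));W=cloud(C,z["d"]);p=z["p"].astype(int)
Ct=cam("top")
hsv=cv2.cvtColor(z["p"],cv2.COLOR_RGB2HSV)
for n,m,zz,t in(("tea",((hsv[...,0]<8)|(hsv[...,0]>172))&(hsv[...,1]>150)&(hsv[...,2]>60),15,(501,250)),("jar",(hsv[...,0]>45)&(hsv[...,0]<75)&(hsv[...,1]>120)&(hsv[...,2]>60),106,(487,286))):
    k,l,s,c=cv2.connectedComponentsWithStats(m.astype(np.uint8));i=1+s[1:,4].argmax();x0,y0,w,h,a=s[i];w_=W[l==i]
    u=(x0+w/2-.5,y0+h/2-.5)
    print(n,u,a,"onz",onz(C,*u,zz).round(1),"tri",tri([ray(C,*u),ray(Ct,*t)]).round(),"med",np.nanmedian(w_,0).round(1),np.nanpercentile(w_,2,0).round(),np.nanpercentile(w_,98,0).round())
go(512,-400,100)
E
```

```text
tea (np.float64(343.5), np.float64(134.0)) 1280 onz [ 510.7 -400.6   15. ] tri [ 511. -400.   15.] med [ 510.4 -400.7   11.6] [ 494. -417.    9.] [ 525. -386.   14.]
jar (np.float64(285.0), np.float64(271.0)) 5 onz [ 422.1 -355.4  106. ] tri [ 419. -351.   94.] med [ 422.6 -355.4  106.5] [ 421. -356.  105.] [ 423. -355.  107.]
pos [ 457.8 -381.4  227.5] dp [1.36 0.46 3.19] yaw(y axis) deg -90.0
```

```bash
python3 -m jog '{"targets":[{"dp":[0.66,0.24,0.5],"twist":[0,0,0],"claw":-1},{"dp":[0.67,0.24,0.7],"twist":[0,0,0],"claw":-1},{"dp":[0,0,0.9],"twist":[0,0,0],"claw":-1},{"dp":[0,0,0.9],"twist":[0,0,0],"claw":-1},{"dp":[0,0,0.9],"twist":[0,0,0],"claw":-0.4},{"dp":[0,0,0.6],"twist":[0,0,0],"claw":-0.4},{"dp":[0,0,0.3],"twist":[0,0,0],"claw":-0.4},{"dp":[0,0,0],"twist":[0,0,0],"claw":-0.4}]}' 40
python3 -c "
from h import *
p,W,C,st=look('w2');go(511,-400.5,19)
hsv=cv2.cvtColor(p,cv2.COLOR_RGB2HSV)
m=((hsv[...,0]<8)|(hsv[...,0]>172))&(hsv[...,1]>150)&(hsv[...,2]>60)
k,l,s,c=cv2.connectedComponentsWithStats(m.astype(np.uint8));i=1+s[1:,4].argmax();x0,y0,w,h,a=s[i];print(s[i]);print(onz(C,x0+w/2,y0+h/2,15))
"
```

```text
t: 2.82
ee_pos: [510.7, -400.4, 34.9]
orientation: [[1.0, -0.002, -0.001], [-0.002, -1.0, 0.001], [-0.001, -0.001, -1.0]]
ft_force: [-0.7, -0.8, 0.4]
opening: 0.702
finger_force: 0.0
pos [ 511.6 -400.9   36.1] dp [-0.02 -0.01  0.43] yaw(y axis) deg -90.1
[ 285  273   75   47 2336]
[ 506.24285416 -401.0584363    15.        ]
```

View pics/w2.png

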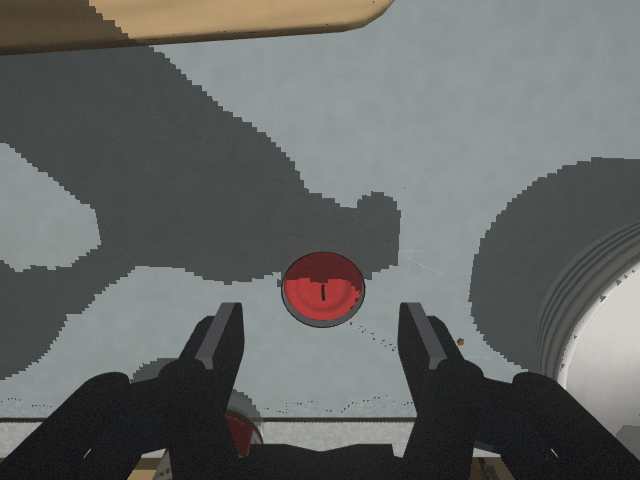

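The tea light is at (323,289), midway between the fingertips and in line with the TCP. I'll lower and close.

```bash
python3 -m jog '{"targets":[{"dp":[-0.02,0,0.22],"twist":[0,0,0],"claw":-0.4},{"dp":[0,0,0.2],"twist":[0,0,0],"claw":-0.4},{"dp":[0,0,0],"twist":[0,0,0],"claw":-0.2},{"dp":[0,0,0],"twist":[0,0,0],"claw":0.1},{"dp":[0,0,0],"twist":[0,0,0],"claw":0.4},{"dp":[0,0,0],"twist":[0,0,0],"claw":0.4},{"dp":[0,0,0],"twist":[0,0,0],"claw":0.4}]}' 25
python3 -m jog '{"targets":[{"dp":[0,0,0],"twist":[0,0,0],"claw":0.4},{"dp":[0,0,-0.4],"twist":[0,0,0],"claw":0.4},{"dp":[0,0,-0.8],"twist":[0,0,0],"claw":0.4},{"dp":[0,0,-1],"twist":[0,0,0],"claw":0.4},{"dp":[0,0,0],"twist":[0,0,0],"claw":0.4}]}'
python3 -c "
from h import *
go(490,-140,100)"
```

```text
t: 3.75
ee_pos: [511.0, -400.1, 19.0]
orientation: [[1.0, -0.001, 0.0], [-0.001, -1.0, -0.0], [0.0, 0.0, -1.0]]
ft_force: [0.5, -0.1, -0.2]
opening: 0.299
finger_force: 0.0
t: 4.38
ee_pos: [514.1, -402.9, 112.9]
orientation: [[1.0, -0.001, 0.008], [-0.001, -1.0, -0.007], [0.008, 0.007, -1.0]]
ft_force: [0.0, -0.6, -0.7]
opening: 0.3
finger_force: 0.0
pos [ 514.1 -402.9  112.9] dp [-0.61 -6.57  0.27] yaw(y axis) deg -90.1
```

The fingers closed to 25 mm with no force, so the tea light was missed. I'll look.

```bash
python3 -c "
from h import *
p,W,C,st=look('w3')
for u,v in((323,200),(323,220)):pass
Ct=cam('top');t,d=manip.read_camera('top');cv2.imwrite('pics/x.png',t[...,::-1])
print(st['ee_pos'])"
```

```text
[ 514.10116954 -402.88275726  112.87994266]
```

View pics/w3.png

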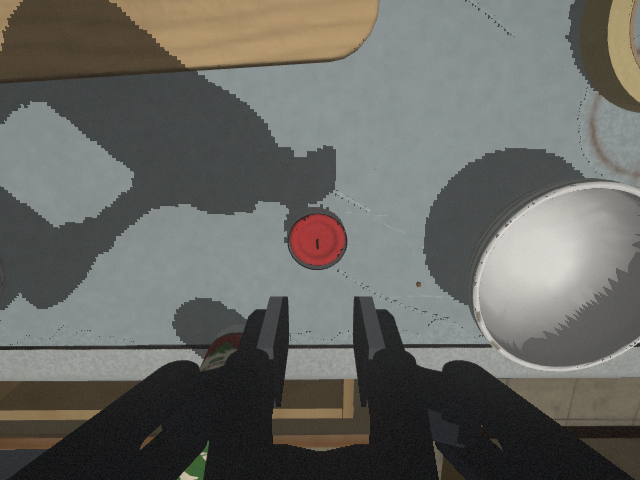

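```bash
python3 -c "
from h import *
z=np.load('w3.npz');C=cam('wrist',dict(orientation=z['R'],ee_pos=z['e']));W=cloud(C,z['d'])
print(onz(C,317,241,15),W[241,317],W[241,330],W[241,300],W[290,317])
for u,v in((277,300),(282,330),(364,300),(359,330)):
  T=np.array(manip.calibration('wrist')['T_tool_cam']);d=z['d'][v,u];R,p,f,cx,cy=C;print(T[:3]@[ (u-cx)/f*d,-(v-cy)/f*d,-d,1],d)
z=np.load('w2.npz');C=cam('wrist',dict(orientation=z['R'],ee_pos=z['e']))
print(onz(C,323,289,15))"
```

```text
[ 510.0739702  -401.08621816   15.        ] [ 509.79930134 -401.08366897   14.19172238] [ 508.54621777 -409.51813987   10.60041019] [ 508.24662712 -389.98119063    9.49634755] [ 4.68554902e+02 -4.00881772e+02  1.17194432e-01]
[ 10.5797456  -16.21581402 -12.31544027] 149.57971
[  7.83560723 -12.99755305 -28.42977322] 135.16093
[  9.99149875  15.98461147 -11.21155462] 150.79074
[  7.83538344  12.64837671 -28.44566739] 135.12816
[ 510.01336265 -401.28822242   15.        ]
```

The tip measures about 8–10 mm behind the TCP, which explains the miss. I'll descend in stages, watching force and measuring the tips.

```bash
python3 -m jog '{"targets":[{"dp":[-0.1,-0.04,0],"twist":[0,0,0],"claw":-0.2},{"dp":[0,0,0.8],"twist":[0,0,0],"claw":-0.2},{"dp":[0,0,0.8],"twist":[0,0,0],"claw":-0.2},{"dp":[0,0,0.7],"twist":[0,0,0],"claw":-0.2},{"dp":[0,0,0.2],"twist":[0,0,0],"claw":-0.2},{"dp":[0,0,0.1],"twist":[0,0,0],"claw":-0.2},{"dp":[0,0,0],"twist":[0,0,0],"claw":-0.2}]}' 25
python3 -c "
from h import *
p,W,C,st=look('w4');go(510.5,-401,5)
print(onz(C,320,300,15))"
```

```text
t: 5.35
ee_pos: [507.3, -398.8, 3.5]
orientation: [[1.0, -0.001, 0.001], [-0.001, -1.0, -0.001], [0.001, 0.001, -1.0]]
ft_force: [0.3, -1.1, 1.2]
opening: 0.597
finger_force: 0.0
pos [ 507.6 -399.1    3.9] dp [ 0.07  0.05 -0.03] yaw(y axis) deg -90.0
[ 517.47179282 -398.48079488   15.        ]
```

View pics/w4.png

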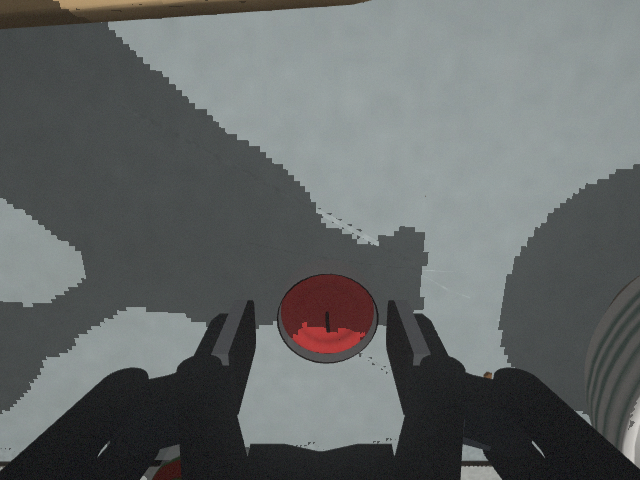

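The tea light is at (327,318) and the fingertips at rows ~300, with no contact at TCP z≈4. I'll go lower.

```bash
python3 -m jog '{"targets":[{"dp":[0.07,0.06,0.1],"twist":[0,0,0],"claw":-0.2},{"dp":[0,0,0.1],"twist":[0,0,0],"claw":-0.2},{"dp":[0,0,0.1],"twist":[0,0,0],"claw":-0.2},{"dp":[0,0,0],"twist":[0,0,0],"claw":-0.2}]}' 25
python3 -m jog '{"targets":[{"dp":[0,0,0],"twist":[0,0,0],"claw":0.1},{"dp":[0,0,0],"twist":[0,0,0],"claw":0.3},{"dp":[0,0,0],"twist":[0,0,0],"claw":0.3},{"dp":[0,0,0],"twist":[0,0,0],"claw":0.3}]}'

```

```text
t: 5.9
ee_pos: [510.1, -401.3, -6.8]
orientation: [[1.0, -0.001, -0.0], [-0.001, -1.0, -0.0], [-0.0, 0.0, -1.0]]
ft_force: [-3.4, 2.6, 11.0]
opening: 0.598
finger_force: 5.8
t: 6.4
ee_pos: [511.9, -402.2, -4.6]
orientation: [[1.0, -0.001, 0.003], [-0.001, -1.0, -0.002], [0.003, 0.002, -1.0]]
ft_force: [-2.0, 4.1, 18.2]
opening: 0.426
finger_force: 29.8
```

Gripped: 36 mm opening at 30 N. The tips touch the worktop at TCP z ≈ -6. I'll lift and carry it to the tin.

```bash
python3 -m jog '{"targets":[{"dp":[0,0,-0.3],"twist":[0,0,0],"claw":0.3},{"dp":[0,0,-0.7],"twist":[0,0,0],"claw":0.3},{"dp":[0,0,-0.8],"twist":[0,0,0],"claw":0.3},{"dp":[0,0,-0.9],"twist":[0,0,0],"claw":0.3},{"dp":[-0.1,-0.8,-0.3],"twist":[0,0,0],"claw":0.3},{"dp":[-0.1,-0.9,0],"twist":[0,0,0],"claw":0.3},{"dp":[-0.1,-0.9,0],"twist":[0,0,0],"claw":0.3},{"dp":[-0.1,-0.9,0],"twist":[0,0,0],"claw":0.3}]}'
python3 -m jog '{"targets":[{"dp":[-0.1,-0.9,0],"twist":[0,0,0],"claw":0.3},{"dp":[0,-0.8,0],"twist":[0,0,0],"claw":0.3},{"dp":[0,-0.4,0],"twist":[0,0,0],"claw":0.3},{"dp":[0,0,0],"twist":[0,0,0],"claw":0.3},{"dp":[0,0,0],"twist":[0,0,0],"claw":0.3}]}'
python3 -c "
from h import *
p,W,C,st=look('w5');go(490,-140,100);print(st['opening'],st['finger_force'])"
```

```text
t: 7.4
ee_pos: [493.3, -259.6, 110.7]
orientation: [[1.0, -0.001, -0.0], [-0.001, -1.0, 0.0], [-0.0, -0.0, -1.0]]
ft_force: [0.4, -1.2, -0.2]
opening: 0.42
finger_force: 25.1
t: 8.02
ee_pos: [490.3, -177.8, 111.1]
orientation: [[1.0, -0.001, 0.001], [-0.001, -1.0, -0.001], [0.001, 0.001, -1.0]]
ft_force: [0.5, 0.4, -1.6]
opening: 0.427
finger_force: 25.1
pos [ 490.3 -178.   111. ] dp [-0.01 -0.95  0.28] yaw(y axis) deg -90.1
0.42713103494329957 25.068908966059098
```

View pics/w5.png

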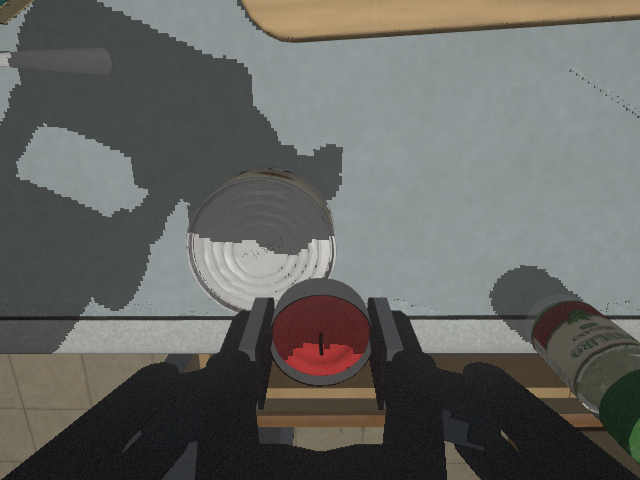

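The tea light is held level at (322,332). The tin's top spans u 188–336 and v 170–313, so its centre is near (262,241).

```bash
python3 -c "
from h import *
z=np.load('w5.npz');C=cam('wrist',dict(orientation=z['R'],ee_pos=z['e']));W=cloud(C,z['d'])
c=onz(C,262,241,40);print('tin',c, W[241,262])
m=(abs(W[...,2]-37)<4)&(abs(W[...,0]-490)<60)&(abs(W[...,1]+140)<60);w=W[m][:,:2];print(len(w),w.min(0),w.max(0),cv2.minEnclosingCircle(w.astype(np.float32)))
R,p,f,cx,cy=C
for u,v in((322,335),(345,360),(300,300),(300,372)):print(W[v,u]-z['e'])
"
```

```text
tin [ 494.97924998 -144.42061598   40.        ] [ 494.23969161 -144.09517131   37.87305339]
14847 [ 448.78426133 -186.01892176] [ 531.43270998 -100.59209733] ((488.32763671875, -143.49343872070312), 43.37493133544922)
[-0.97654759 -0.34755537 17.51101008]
[-12.20308728  -8.98533856  16.83349193]
[12.8329172   7.48702929 16.6606461 ]
[-18.63940408   8.11115471  15.34761289]
```

```bash
python3 -m jog '{"targets":[{"dp":[0.01,-0.45,0],"twist":[0,0,0],"claw":0.3},{"dp":[0.01,-0.45,0.3],"twist":[0,0,0],"claw":0.3},{"dp":[0,0,0.5],"twist":[0,0,0],"claw":0.3},{"dp":[0,0,0.5],"twist":[0,0,0],"claw":0.3},{"dp":[0,0,0.3],"twist":[0,0,0],"claw":0.3},{"dp":[0,0,0.15],"twist":[0,0,0],"claw":0.3},{"dp":[0,0,0],"twist":[0,0,0],"claw":0.3},{"dp":[0,0,0.05],"twist":[0,0,0],"claw":0.3}]}'
python3 -c "
from h import *
go(491,-142.2,36)"
```

```text
t: 9.07
ee_pos: [491.6, -141.1, 39.5]
orientation: [[1.0, -0.001, 0.002], [-0.001, -1.0, -0.001], [0.002, 0.001, -1.0]]
ft_force: [-0.2, 0.3, 0.1]
opening: 0.419
finger_force: 25.1
pos [ 491.6 -141.1   39.5] dp [-0.01  0.03  0.09] yaw(y axis) deg -90.1
```

```bash
python3 -m jog '{"targets":[{"dp":[0,0.03,0.05],"twist":[0,0,0],"claw":0.3},{"dp":[0,0,0.04],"twist":[0,0,0],"claw":0.3},{"dp":[0,0,0],"twist":[0,0,0],"claw":0.3}]}'
python3 -m jog '{"targets":[{"dp":[0,0,0],"twist":[0,0,0],"claw":0.1},{"dp":[0,0,0],"twist":[0,0,0],"claw":0},{"dp":[0,0,0],"twist":[0,0,0],"claw":-0.2},{"dp":[0,0,0],"twist":[0,0,0],"claw":-0.3},{"dp":[0,0,-0.4],"twist":[0,0,0],"claw":-0.3},{"dp":[0,0,-0.9],"twist":[0,0,0],"claw":-0.3},{"dp":[0,0,-1],"twist":[0,0,0],"claw":-0.3},{"dp":[0,0.5,-1],"twist":[0,0,0],"claw":-0.3}]}'
python3 -m jog '{"targets":[{"dp":[0,0.5,-0.5],"twist":[0,0,0],"claw":-0.6},{"dp":[0,0,0],"twist":[0,0,0],"claw":-1},{"dp":[0,0,0],"twist":[0,0,0],"claw":-1}]}'
python3 -c "
from h import *
p,W,C,st=look('w6');go(421,-346,190)"
```

```text
t: 9.45
ee_pos: [491.0, -142.3, 35.5]
orientation: [[1.0, -0.001, 0.001], [-0.001, -1.0, -0.0], [0.001, 0.0, -1.0]]
ft_force: [-0.2, 0.2, 0.5]
opening: 0.42
finger_force: 25.5
t: 10.45
ee_pos: [490.6, -161.3, 169.4]
orientation: [[1.0, 0.001, 0.001], [0.001, -1.0, 0.0], [0.001, -0.0, -1.0]]
ft_force: [0.6, 0.1, 0.1]
opening: 0.65
finger_force: 0.0
t: 10.82
ee_pos: [489.9, -181.3, 186.7]
orientation: [[1.0, -0.001, -0.001], [-0.001, -1.0, 0.001], [-0.001, -0.001, -1.0]]
ft_force: [0.7, 0.1, -0.4]
opening: 1.0
finger_force: 0.0
pos [ 489.5 -180.9  186. ] dp [-1.71  4.13 -0.1 ] yaw(y axis) deg -90.0
```

View pics/w6.png

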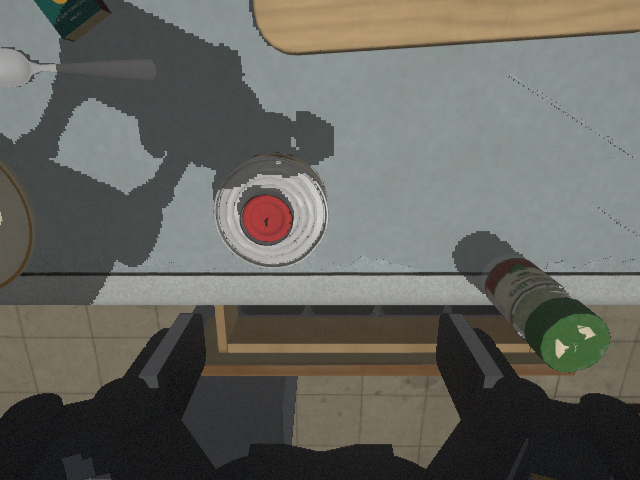

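The tea light stands on the tin at (268,220), the tin's top spans about u 215–327 and v 155–266, and the jar lid is at (573,343). I'll check numerically.

```bash
python3 -c "
from h import *
z=np.load('w6.npz');C=cam('wrist',dict(orientation=z['R'],ee_pos=z['e']));W=cloud(C,z['d'])
print('tea',onz(C,267.5,219.5,55),'tin',onz(C,271,211,40),onz(C,271,266,40),onz(C,271,155,40))
m=(abs(W[...,2]-37)<4)&(abs(W[...,0]-490)<60)&(abs(W[...,1]+140)<60);w=W[m][:,:2];print(len(w),w.min(0),w.max(0),cv2.minEnclosingCircle(w.astype(np.float32)))
m=(abs(W[...,2]-53)<5)&(abs(W[...,0]-490)<60)&(abs(W[...,1]+140)<60);w=W[m][:,:2];print('tea',len(w),w.min(0),w.max(0),cv2.minEnclosingCircle(w.astype(np.float32)))
print('jar',onz(C,573,343,106),W[343,573])
m=(abs(W[...,2]-104)<6)&(abs(W[...,0]-420)<40)&(abs(W[...,1]+345)<50);w=W[m][:,:2];print(len(w),cv2.minEnclosingCircle(w.astype(np.float32)))
t,d=manip.read_camera('top');cv2.imwrite('pics/t2.png',cv2.resize(t[200:310,230:520,::-1],None,fx=2.7,fy=2.7,interpolation=cv2.INTER_CUBIC))
"
```

```text
tea [ 489.39678771 -143.00126325   55.        ] tin [ 491.62912904 -143.83046378   40.        ] [ 447.17192165 -142.02133106   40.        ] [ 533.00160661 -145.51406712   40.        ]
7515 [ 445.08802664 -186.44247607] [ 531.46302681 -100.50866261] ((488.2908020019531, -143.5354766845703), 43.20781707763672)
tea 2241 [ 470.01478144 -160.99275259] [ 508.34270564 -123.31627223] ((489.2548522949219, -142.05552673339844), 19.276973724365234)
jar [ 420.77461854 -344.25371553  106.        ] [ 421.06599142 -343.93696467  106.44209735]
3783 ((421.06719970703125, -344.8554382324219), 23.712766647338867)
```

View pics/t2.png

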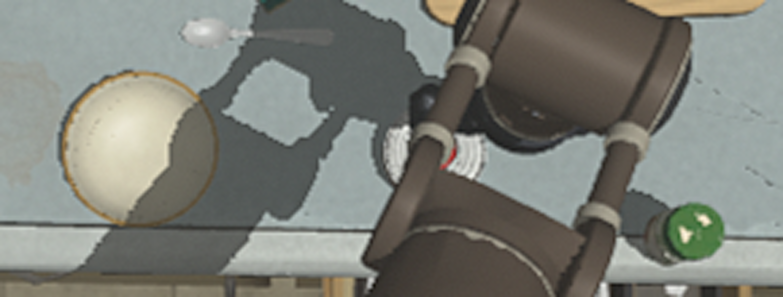

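Tea light is within about 2 mm of the tin's centre. In the crop, the dish rim spans u 60–217 and v 70–227, and the arm hides most of the tin. Next, the jar.

```bash
python3 -m jog '{"targets":[{"dp":[-0.3,0.6,0],"twist":[0,0,0],"claw":-1},{"dp":[-0.4,0.9,0],"twist":[0,0,0],"claw":-1},{"dp":[-0.4,0.9,0],"twist":[0,0,0],"claw":-1},{"dp":[-0.4,0.9,0],"twist":[0,0,0],"claw":-1},{"dp":[-0.21,0.6,0],"twist":[0,0,0],"claw":-1},{"dp":[0,0.19,0],"twist":[0,0,0],"claw":-1},{"dp":[0,0,0],"twist":[0,0,0],"claw":-1},{"dp":[0,0,0],"twist":[0,0,0],"claw":-1}]}' 40
python3 -c "
from h import *
go(421,-344.5,45)"
```

```text
t: 11.92
ee_pos: [422.4, -344.3, 186.8]
orientation: [[1.0, 0.0, -0.001], [0.0, -1.0, 0.001], [-0.001, -0.001, -1.0]]
ft_force: [0.5, 1.2, -0.6]
opening: 1.002
finger_force: 0.0
pos [ 422.4 -344.3  186.8] dp [-0.03  0.01  3.54] yaw(y axis) deg -90.0
```

```bash
python3 -m jog '{"targets":[{"dp":[-0.03,0,0.5],"twist":[0,0,0],"claw":-1},{"dp":[0,0,0.8],"twist":[0,0,0],"claw":-1},{"dp":[0,0,0.8],"twist":[0,0,0],"claw":-1},{"dp":[0,0,0.7],"twist":[0,0,0],"claw":-1},{"dp":[0,0,0.5],"twist":[0,0,0],"claw":-1},{"dp":[0,0,0.2],"twist":[0,0,0],"claw":-1},{"dp":[0,0,0],"twist":[0,0,0],"claw":-0.6},{"dp":[0,0,0],"twist":[0,0,0],"claw":-0.3}]}'
python3 -m jog '{"targets":[{"dp":[0,0,0],"twist":[0,0,0],"claw":0},{"dp":[0,0,0],"twist":[0,0,0],"claw":0.2},{"dp":[0,0,0],"twist":[0,0,0],"claw":0.2},{"dp":[0,0,0],"twist":[0,0,0],"claw":0.2}]}'
python3 -c "
from h import *
go(421,-344.5,45)"
```

```text
t: 12.92
ee_pos: [421.8, -346.0, 48.3]
orientation: [[1.0, -0.0, 0.001], [-0.0, -1.0, -0.001], [0.001, 0.001, -1.0]]
ft_force: [-0.4, -0.6, 0.2]
opening: 0.655
finger_force: 0.0
t: 13.42
ee_pos: [422.1, -346.5, 48.8]
orientation: [[1.0, -0.001, 0.002], [-0.001, -1.0, -0.002], [0.002, 0.002, -1.0]]
ft_force: [-0.5, 0.2, 6.0]
opening: 0.522
finger_force: 41.4
pos [ 422.1 -346.5   48.8] dp [-0.03 -0.05  0.09] yaw(y axis) deg -90.1
```

Jar gripped (44 mm, 41 N). I'll lift it and carry it along the row, stopping short of the dish to measure it from above.

```bash
python3 -m jog '{"targets":[{"dp":[0,0,-0.5],"twist":[0,0,0],"claw":0.2},{"dp":[0,0,-0.9],"twist":[0,0,0],"claw":0.2},{"dp":[0,0,-0.9],"twist":[0,0,0],"claw":0.2},{"dp":[0,-0.6,-0.7],"twist":[0,0,0],"claw":0.2},{"dp":[0,-0.9,0],"twist":[0,0,0],"claw":0.2},{"dp":[0,-0.9,0],"twist":[0,0,0],"claw":0.2},{"dp":[0,-0.9,0],"twist":[0,0,0],"claw":0.2},{"dp":[0,-0.9,0],"twist":[0,0,0],"claw":0.2}]}'
python3 -m jog '{"targets":[{"dp":[0,-0.9,0],"twist":[0,0,0],"claw":0.2},{"dp":[0,-0.9,0],"twist":[0,0,0],"claw":0.2},{"dp":[0,-0.9,0],"twist":[0,0,0],"claw":0.2},{"dp":[0,-0.9,0],"twist":[0,0,0],"claw":0.2},{"dp":[0.2,-0.8,0],"twist":[0,0,0],"claw":0.2},{"dp":[0.2,-0.5,0],"twist":[0,0,0],"claw":0.2},{"dp":[0,0,0],"twist":[0,0,0],"claw":0.2},{"dp":[0,0,0],"twist":[0,0,0],"claw":0.2}]}'
python3 -c "
from h import *
p,W,C,st=look('w7');go(491,232,130)
Ct=cam('top');print('dish top0',onz(Ct,281.3,255,36))
m=(abs(W[...,2]-33)<6)&(abs(W[...,0]-490)<75)&(abs(W[...,1]-107)<75);w=W[m][:,:2];print(len(w),w.min(0),w.max(0),cv2.minEnclosingCircle(w.astype(np.float32)))"
```

```text
t: 14.42
ee_pos: [420.5, -176.3, 166.9]
orientation: [[1.0, -0.001, -0.001], [-0.001, -1.0, 0.0], [-0.001, -0.0, -1.0]]
ft_force: [0.9, 0.9, -1.5]
opening: 0.523
finger_force: 41.3
t: 15.42
ee_pos: [436.7, 18.0, 166.9]
orientation: [[1.0, -0.001, -0.001], [-0.001, -1.0, -0.0], [-0.001, 0.0, -1.0]]
ft_force: [0.5, 0.1, -0.6]
opening: 0.519
finger_force: 41.3
pos [436.7  17.8 166.9] dp [ 1.35 -5.36  0.92] yaw(y axis) deg -90.1
dish top0 [488.13716877 106.95036299  36.        ]
7582 [420.25175005  39.87785755] [553.51301318 173.30070719] ((486.7260437011719, 106.61795806884766), 67.10802459716797)
```

View pics/w7.png

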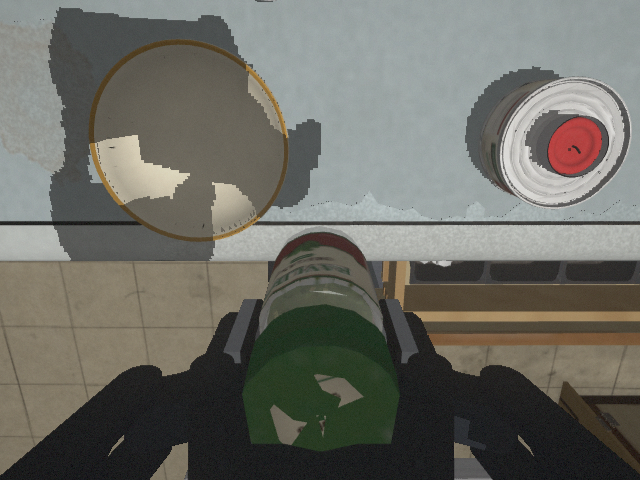

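Jar held upright: its lid is at (322,385), the dish ring at (190,140) and the tin with the tea light at (563,143). The dish ring fits radius 67.1 mm, centred at (486.7,106.6).

```bash
python3 -c "
from h import *
z=np.load('w7.npz');e=z['e'];C=cam('wrist',dict(orientation=z['R'],ee_pos=e));W=cloud(C,z['d'])-e
h=cv2.cvtColor(z['p'],cv2.COLOR_RGB2HSV)
m=(np.hypot(W[...,0],W[...,1])<35)&(W[...,2]>0)
w=W[m];print(len(w),np.nanpercentile(w[:,2],[1,50,99]))
zt=np.nanpercentile(w[:,2],98)
t=W[m&(abs(W[...,2]-zt)<4)];print(t.min(0),t.max(0),cv2.minEnclosingCircle(t[:,:2].astype(np.float32)))
"
```

```text
46597 [ 4.83596662 57.37547902 90.8789256 ]
[  9.91977264 -25.23342123  86.12888392] [18.45289791 25.51407162 92.81292466] ((16.178308486938477, 0.14032554626464844), 25.37449836730957)
```

```bash
python3 -c "
from h import *
z=np.load('w7.npz');e=z['e'];C=cam('wrist',dict(orientation=z['R'],ee_pos=e));W=cloud(C,z['d'])-e
for lo in range(30,70,5):
  m=(np.hypot(W[...,0],W[...,1])<35)&(abs(W[...,2]-lo)<2.5)
  t=W[m]; 
  if len(t)>20: print(lo,len(t),t.min(0).round(1),t.max(0).round(1))
for v in range(300,450,15): print(v,W[v,322].round(1))
"
```

```text
30 2013 [  2.4 -34.5  27.5] [22.2 34.5 32.5]
35 1070 [  2.6 -34.4  32.5] [22.  34.4 37.5]
40 1751 [ -2.2 -34.4  37.5] [22.3 34.4 42.5]
45 2230 [ -3.7 -33.2  42.5] [22.1 33.2 47.5]
50 1985 [ -0.3 -33.4  47.5] [21.9 33.2 52.5]
55 10016 [-13.9 -33.2  52.5] [21.9 33.3 57.5]
60 6942 [-12.7 -34.5  57.5] [21.6 33.3 62.5]
65 700 [  9.9 -32.6  62.5] [14.5 32.8 67.4]
300 [19.9 -0.3 30.1]
315 [20.5 -0.3 40.8]
330 [21.5 -0.2 50.5]
345 [20.9 -0.2 56.8]
360 [16.5 -0.2 56.9]
375 [12.  -0.2 57.1]
390 [ 7.7 -0.2 57.7]
405 [ 2.4 -0.2 57.2]
420 [-1.7 -0.2 58.2]
435 [-7.8 -0.2 57.2]
```

Jar centred in the grip, its bottom 48.5 mm below the TCP. Target TCP (486.5, 231.8, 49).

```bash
python3 -m jog '{"targets":[{"dp":[0.25,-0.7,0],"twist":[0,0,0],"claw":0.2},{"dp":[0.25,-0.9,0],"twist":[0,0,0],"claw":0.2},{"dp":[0.25,-0.9,0],"twist":[0,0,0],"claw":0.2},{"dp":[0.25,-0.9,0],"twist":[0,0,0],"claw":0.2},{"dp":[0.25,-0.9,0],"twist":[0,0,0],"claw":0.2},{"dp":[0,-0.7,0.3],"twist":[0,0,0],"claw":0.2},{"dp":[0,-0.35,0.7],"twist":[0,0,0],"claw":0.2},{"dp":[0,0,0.7],"twist":[0,0,0],"claw":0.2}]}'
python3 -m jog '{"targets":[{"dp":[0,0,0.6],"twist":[0,0,0],"claw":0.2},{"dp":[0,0,0.4],"twist":[0,0,0],"claw":0.2},{"dp":[0,0,0],"twist":[0,0,0],"claw":0.2},{"dp":[0,0,0],"twist":[0,0,0],"claw":0.2}]}'
python3 -c "
from h import *
go(486.5,231.8,48.8)"
```

```text
t: 16.48
ee_pos: [488.0, 232.5, 98.8]
orientation: [[1.0, -0.001, 0.001], [-0.001, -1.0, 0.0], [0.001, -0.0, -1.0]]
ft_force: [0.2, 0.3, -0.1]
opening: 0.523
finger_force: 41.4
t: 16.98
ee_pos: [488.4, 232.3, 60.1]
orientation: [[1.0, -0.001, 0.001], [-0.001, -1.0, 0.001], [0.001, -0.001, -1.0]]
ft_force: [-0.1, -0.2, -1.3]
opening: 0.527
finger_force: 41.4
pos [488.4 232.3  60.1] dp [-0.05  0.01  0.28] yaw(y axis) deg -90.1
```

```bash
python3 -m jog '{"targets":[{"dp":[-0.05,0.01,0.15],"twist":[0,0,0],"claw":0.2},{"dp":[0,0,0.11],"twist":[0,0,0],"claw":0.2},{"dp":[0,0,0],"twist":[0,0,0],"claw":0.2},{"dp":[0,0,0.03],"twist":[0,0,0],"claw":0.2},{"dp":[0,0,0],"twist":[0,0,0],"claw":0.2}]}'

```

```text
t: 17.6
ee_pos: [485.7, 232.1, 48.8]
orientation: [[1.0, -0.001, -0.0], [-0.001, -1.0, -0.0], [-0.0, 0.0, -1.0]]
ft_force: [-1.1, -0.9, 5.9]
opening: 0.52
finger_force: 42.0
```

Contact made. I'll release it, rise and move toward the shaker.

```bash
python3 -m jog '{"targets":[{"dp":[0,0,0],"twist":[0,0,0],"claw":-0.1},{"dp":[0,0,0],"twist":[0,0,0],"claw":-0.3},{"dp":[0,0,0],"twist":[0,0,0],"claw":-0.6},{"dp":[0,0,0],"twist":[0,0,0],"claw":-1},{"dp":[0,0,0],"twist":[0,0,0],"claw":-1},{"dp":[0,0,-0.6],"twist":[0,0,0],"claw":-1},{"dp":[0,0,-1],"twist":[0,0,0],"claw":-1},{"dp":[0,0,-1],"twist":[0,0,0],"claw":-1}]}'
python3 -m jog '{"targets":[{"dp":[0,0,-0.9],"twist":[0,0,0],"claw":-1},{"dp":[-0.4,-0.7,0],"twist":[0,0,0],"claw":-1},{"dp":[-0.4,-0.8,0],"twist":[0,0,0],"claw":-1},{"dp":[-0.4,-0.6,0],"twist":[0,0,0],"claw":-1},{"dp":[-0.4,-0.4,0],"twist":[0,0,0],"claw":-1},{"dp":[0,0,0],"twist":[0,0,0],"claw":-1},{"dp":[0,0,0],"twist":[0,0,0],"claw":-1}]}'
python3 -c "
from h import *
p,W,C,st=look('w8');go(414,341,45)
def circ(x,y,z,h,r):
  m=(abs(W[...,2]-z)<h)&(np.hypot(W[...,0]-x,W[...,1]-y)<r);w=W[m][:,:2];print(len(w),w.min(0).round(1),w.max(0).round(1),cv2.minEnclosingCircle(w.astype(np.float32)))
circ(486,232,105,5,45);circ(414,341,82,9,40);circ(520,391,40,21,50)"
```

```text
t: 18.6
ee_pos: [485.1, 231.8, 152.3]
orientation: [[1.0, -0.001, -0.001], [-0.001, -1.0, -0.0], [-0.001, 0.0, -1.0]]
ft_force: [0.2, -0.0, 0.2]
opening: 1.0
finger_force: 0.0
t: 19.48
ee_pos: [421.8, 331.7, 187.7]
orientation: [[1.0, -0.001, 0.0], [-0.001, -1.0, -0.0], [0.0, 0.0, -1.0]]
ft_force: [-0.2, -0.7, 0.8]
opening: 1.003
finger_force: 0.0
pos [422.  331.5 187.6] dp [-0.2  -0.24  3.57] yaw(y axis) deg -90.1
5574 [462.  209.5] [506.4 255.7] ((483.8560791015625, 232.64739990234375), 23.111536026000977)
1980 [394.4 335.6] [427.2 369.3] ((409.72802734375, 352.529052734375), 17.509302139282227)
6660 [483.3 365.2] [554.2 420.3] ((519.0540771484375, 391.4305725097656), 36.12431716918945)
```

View pics/w8.png

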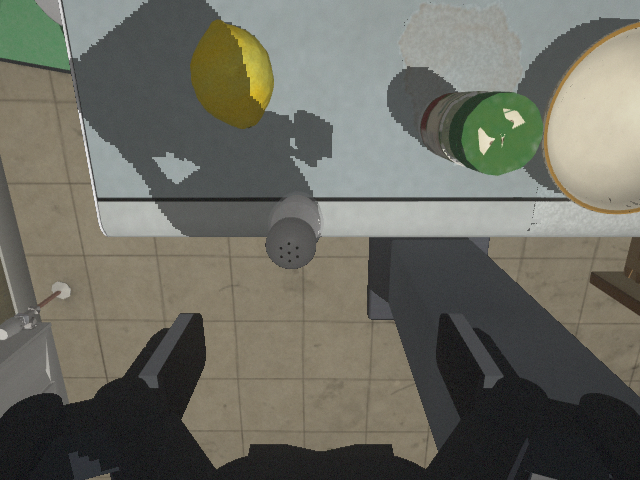

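The shaker's top is at (291,243), the jar stands upright with its lid at (503,133), and the lemon is at (232,75). Shaker estimates disagree by a few mm, so I'll compute it more carefully.

```bash
python3 -c "
from h import *
z=np.load('w8.npz');C=cam('wrist',dict(orientation=z['R'],ee_pos=z['e']));W=cloud(C,z['d'])
print(onz(C,290,246,88),onz(C,290,250,90),W[250,290],W[243,290])
T=np.load('top0.npz')
print(tri([ray(C,290,246),ray(cam('top'),172.5,284)]))
for h in (20,35,50,65,80,88):
  m=(abs(W[...,2]-h)<4)&(np.hypot(W[...,0]-410,W[...,1]-350)<45);w=W[m]; print(h,len(w),w.min(0).round(1),w.max(0).round(1)) if len(w) else 0
m=(np.hypot(W[...,0]-519,W[...,1]-391)<50)&(W[...,2]>14);w=W[m][:,:2].astype(np.float32);print(cv2.minAreaRect(w), w.min(0),w.max(0),np.nanmax(W[m][:,2]))
"
```

```text
[413.0473264  351.58195612  88.        ] [411.03950141 351.489556    90.        ] [410.64183033 351.57572617  88.93466712] [415.21667668 351.50397872  88.32651708]
[411.62260786 347.5391501   76.96441005]
20 55 [420.  332.3  16. ] [432.3 364.6  23.9]
35 254 [404.7 330.   31. ] [432.7 372.7  39. ]
50 279 [404.8 333.   46. ] [430.6 370.1  54. ]
65 147 [408.7 335.1  61. ] [427.2 366.6  69. ]
80 625 [394.4 335.6  76. ] [427.2 369.3  84. ]
88 1305 [396.  338.1  84. ] [424.2 365.8  90.7]
((518.250244140625, 392.7414855957031), (57.64521026611328, 61.407501220703125), 61.8785400390625) [483.3114  365.20068] [554.16864 420.30356] 59.97885927659394
```

```bash
python3 -m jog '{"targets":[{"dp":[-0.29,-0.51,0],"twist":[0,0,0],"claw":-1},{"dp":[0,0,0.5],"twist":[0,0,0],"claw":-1},{"dp":[0,0,0.7],"twist":[0,0,0],"claw":-1},{"dp":[0,0,0.8],"twist":[0,0,0],"claw":-1},{"dp":[0,0,0.8],"twist":[0,0,0],"claw":-1},{"dp":[0,0,0.7],"twist":[0,0,0],"claw":-1},{"dp":[0,0,0.4],"twist":[0,0,0],"claw":-1},{"dp":[0,0,0.2],"twist":[0,0,0],"claw":-1}]}'
python3 -m jog '{"targets":[{"dp":[0,0,0],"twist":[0,0,0],"claw":-1}]}'
python3 -c "
from h import *
p,W,C,st=look('w9');go(410.5,352,20)
for h in (20,35,50,65,80,88):
  m=(abs(W[...,2]-h)<4)&(np.hypot(W[...,0]-410,W[...,1]-352)<28);w=W[m]; print(h,len(w),w.min(0).round(1),w.max(0).round(1)) if len(w) else 0
"
```

```text
t: 20.52
ee_pos: [410.2, 351.9, 22.9]
orientation: [[1.0, -0.002, -0.001], [-0.002, -1.0, -0.001], [-0.001, 0.001, -1.0]]
ft_force: [0.9, 0.1, -0.4]
opening: 1.0
finger_force: 0.0
t: 20.65
ee_pos: [410.3, 352.3, 23.7]
orientation: [[1.0, -0.001, -0.0], [-0.001, -1.0, -0.0], [-0.0, 0.0, -1.0]]
ft_force: [-0.3, -0.5, -0.6]
opening: 1.002
finger_force: 0.0
pos [410.7 352.7  24.3] dp [-0.01  0.02  0.11] yaw(y axis) deg -90.1
20 455 [419.2 332.1  16. ] [432.6 370.6  24. ]
35 1361 [411.4 329.9  31. ] [432.7 372.8  39. ]
50 1700 [409.4 332.8  46. ] [430.8 370.5  54. ]
65 1450 [412.4 335.3  61. ] [427.7 368.5  69. ]
80 3918 [402.9 335.1  76. ] [427.6 369.3  84. ]
88 5911 [402.9 338.1  84. ] [424.3 366.1  90.6]
```

View pics/w9.png

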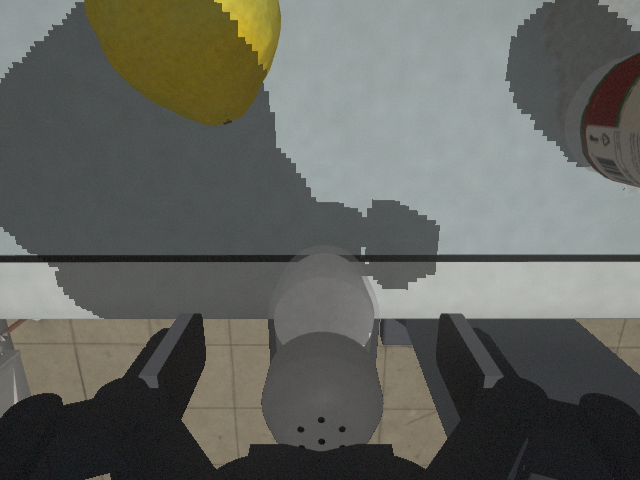

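The shaker's top is at (322,395), centred between the fingers. I'll close.

```bash
python3 -m jog '{"targets":[{"dp":[0,0,0.05],"twist":[0,0,0],"claw":-0.6},{"dp":[0,0,0],"twist":[0,0,0],"claw":-0.3},{"dp":[0,0,0],"twist":[0,0,0],"claw":0},{"dp":[0,0,0],"twist":[0,0,0],"claw":0.3},{"dp":[0,0,0],"twist":[0,0,0],"claw":0.3},{"dp":[0,0,0],"twist":[0,0,0],"claw":0.3}]}' 35
python3 -m jog '{"targets":[{"dp":[0,0,-0.3],"twist":[0,0,0],"claw":0.3},{"dp":[0,0,-0.3],"twist":[0,0,0],"claw":0.3},{"dp":[0,0,0],"twist":[0,0,0],"claw":0.3}]}'
python3 -c "
from h import *
go(487.5,-18.4,150)"
```

```text
t: 21.45
ee_pos: [410.3, 352.7, 22.4]
orientation: [[1.0, -0.001, 0.001], [-0.001, -1.0, 0.0], [0.001, -0.0, -1.0]]
ft_force: [-1.2, -1.1, 5.9]
opening: 0.475
finger_force: 35.2
t: 21.82
ee_pos: [411.1, 353.2, 47.1]
orientation: [[1.0, -0.001, 0.003], [-0.001, -1.0, 0.002], [0.003, -0.002, -1.0]]
ft_force: [0.7, 0.5, -1.9]
opening: 0.475
finger_force: 35.8
pos [411.1 353.2  47.1] dp [ 1.93  9.28 -2.58] yaw(y axis) deg -90.1
```

```bash
python3 -m jog '{"targets":[{"dp":[0,0,-0.9],"twist":[0,0,0],"claw":0.3},{"dp":[0,0,-0.9],"twist":[0,0,0],"claw":0.3},{"dp":[0,0,-0.9],"twist":[0,0,0],"claw":0.3},{"dp":[0,0.6,-0.3],"twist":[0,0,0],"claw":0.3},{"dp":[0,0.9,0],"twist":[0,0,0],"claw":0.3},{"dp":[0,0.9,0],"twist":[0,0,0],"claw":0.3},{"dp":[0,0.9,0],"twist":[0,0,0],"claw":0.3},{"dp":[0,0.9,0],"twist":[0,0,0],"claw":0.3}]}'
python3 -m jog '{"targets":[{"dp":[0.3,0.9,0],"twist":[0,0,0],"claw":0.3},{"dp":[0.4,0.9,0],"twist":[0,0,0],"claw":0.3},{"dp":[0.4,0.9,0],"twist":[0,0,0],"claw":0.3},{"dp":[0.4,0.9,0],"twist":[0,0,0],"claw":0.3},{"dp":[0.3,0.8,0],"twist":[0,0,0],"claw":0.3},{"dp":[0.1,0.5,0],"twist":[0,0,0],"claw":0.3},{"dp":[0,0,0],"twist":[0,0,0],"claw":0.3},{"dp":[0,0,0],"twist":[0,0,0],"claw":0.3}]}'
python3 -c "
from h import *
p,W,C,st=look('w10');go(487.5,-18.4,150);e=st['ee_pos']
w=W-e
for u,v in((322,300),(322,340),(322,380),(322,420)):print(w[v,u].round(1))
for h in (10,30,42,58,65):
  m=(abs(w[...,2]-h)<4)&(np.hypot(w[...,0],w[...,1])<28);q=w[m]; print(h,len(q),q.min(0).round(1),q.max(0).round(1)) if len(q) else 0
"
```

```text
t: 22.82
ee_pos: [409.5, 183.2, 165.5]
orientation: [[1.0, -0.001, -0.0], [-0.001, -1.0, -0.0], [-0.0, 0.0, -1.0]]
ft_force: [0.9, -0.2, -0.8]
opening: 0.47
finger_force: 35.9
t: 23.82
ee_pos: [485.1, -11.2, 165.4]
orientation: [[1.0, -0.001, -0.001], [-0.001, -1.0, 0.001], [-0.001, -0.001, -1.0]]
ft_force: [0.1, 0.8, -0.4]
opening: 0.472
finger_force: 36.0
pos [485.1 -11.  165.4] dp [0.06 0.19 0.39] yaw(y axis) deg -90.0
[19.9 -0.4 30.3]
[17.9 -0.3 49.9]
[14.7 -0.3 62.5]
[ 6.2 -0.3 66.7]
10 1346 [-12.  -26.2   6. ] [23.4 26.1 14. ]
30 2637 [-12.3 -26.1  26. ] [20.4 26.1 34. ]
42 3154 [-12.9 -26.3  38. ] [18.5 26.2 46. ]
58 5136 [ -6.4 -26.   54. ] [18.8 25.9 62. ]
65 6929 [ -6.4 -26.   61. ] [16.2 25.9 69. ]
```

View pics/w10.png

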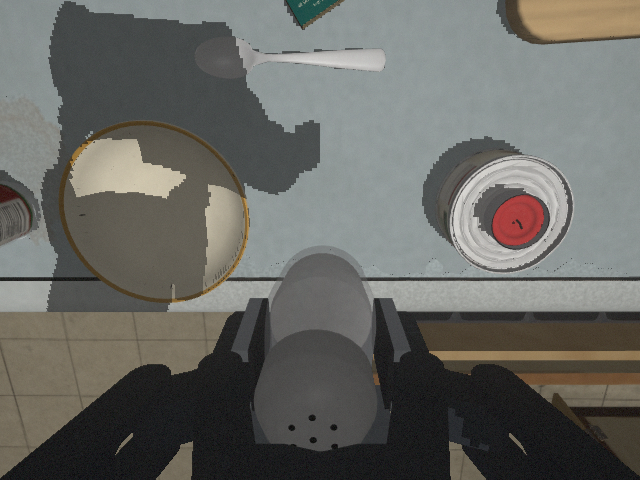

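The shaker is upright in the grip, its top at (315,385) and its bottom ~22.5 mm below the TCP. The spoon at (290,58) is clear. Lowering it; I'll open only partly because the dish rim is near.

```bash
python3 -m jog '{"targets":[{"dp":[0.03,0.18,0.4],"twist":[0,0,0],"claw":0.3},{"dp":[0,0,0.7],"twist":[0,0,0],"claw":0.3},{"dp":[0,0,0.8],"twist":[0,0,0],"claw":0.3},{"dp":[0,0,0.7],"twist":[0,0,0],"claw":0.3},{"dp":[0,0,0.5],"twist":[0,0,0],"claw":0.3},{"dp":[0,0,0.2],"twist":[0,0,0],"claw":0.3},{"dp":[0,0,0],"twist":[0,0,0],"claw":0.3},{"dp":[0,0,0],"twist":[0,0,0],"claw":0.3}]}'
python3 -c "
from h import *
go(486.2,-18.1,22.4)"
```

```text
t: 24.88
ee_pos: [487.7, -18.9, 34.4]
orientation: [[1.0, -0.001, 0.002], [-0.001, -1.0, -0.0], [0.002, 0.0, -1.0]]
ft_force: [0.4, -0.4, -0.6]
opening: 0.471
finger_force: 36.0
pos [487.7 -18.9  34.4] dp [-0.04 -0.02  0.3 ] yaw(y axis) deg -90.0
```

```bash
python3 -m jog '{"targets":[{"dp":[-0.04,-0.02,0.15],"twist":[0,0,0],"claw":0.3},{"dp":[0,0,0.12],"twist":[0,0,0],"claw":0.3},{"dp":[0,0,0],"twist":[0,0,0],"claw":0.3},{"dp":[0,0,0.03],"twist":[0,0,0],"claw":0.3},{"dp":[0,0,0],"twist":[0,0,0],"claw":0.3}]}'
```

```text
t: 25.5
ee_pos: [485.4, -18.0, 22.5]
orientation: [[1.0, -0.001, -0.0], [-0.001, -1.0, 0.0], [-0.0, -0.0, -1.0]]
ft_force: [-2.9, 0.9, 5.4]
opening: 0.473
finger_force: 36.6
```

```bash
python3 -m jog '{"targets":[{"dp":[0,0,0],"twist":[0,0,0],"claw":0},{"dp":[0,0,0],"twist":[0,0,0],"claw":-0.2},{"dp":[0,0,0],"twist":[0,0,0],"claw":-0.35},{"dp":[0,0,0],"twist":[0,0,0],"claw":-0.35},{"dp":[0,0,-0.5],"twist":[0,0,0],"claw":-0.35},{"dp":[0,0,-0.9],"twist":[0,0,0],"claw":-0.35},{"dp":[0,0,-0.9],"twist":[0,0,0],"claw":-0.35},{"dp":[0,0,-1],"twist":[0,0,0],"claw":-0.35}]}'
python3 -m jog '{"targets":[{"dp":[0,0,-1],"twist":[0,0,0],"claw":-1},{"dp":[-0.3,-0.7,0],"twist":[0,0,0],"claw":-1},{"dp":[-0.3,-0.9,0],"twist":[0,0,0],"claw":-1},{"dp":[-0.2,-0.9,0],"twist":[0,0,0],"claw":-1},{"dp":[0,-0.9,0],"twist":[0,0,0],"claw":-1},{"dp":[0,-0.9,0],"twist":[0,0,0],"claw":-1},{"dp":[0,-0.9,0],"twist":[0,0,0],"claw":-1},{"dp":[0,-0.9,0],"twist":[0,0,0],"claw":-1}]}' 
python3 -m jog '{"targets":[{"dp":[0.2,-0.9,0],"twist":[0,0,0],"claw":-1},{"dp":[0.2,-0.9,0],"twist":[0,0,0],"claw":-1},{"dp":[0.2,-0.9,0],"twist":[0,0,0],"claw":-1},{"dp":[0,-0.5,0],"twist":[0,0,0],"claw":-1},{"dp":[0,0,0],"twist":[0,0,0],"claw":-1},{"dp":[0,0,0],"twist":[0,0,0],"claw":-1}]}'
python3 -c "
from h import *
p,W,C,st=look('w11');go(519,391.4,29)
for h in (55,45,35,29):
  m=(abs(W[...,2]-h)<3)&(np.hypot(W[...,0]-519,W[...,1]-391)<50);w=W[m][:,:2].astype(np.float32);print(h,len(w),w.min(0),w.max(0),cv2.minAreaRect(w))
h=cv2.cvtColor(p,cv2.COLOR_RGB2HSV);m=((h[...,0]>18)&(h[...,0]<34)&(h[...,1]>150)).astype(np.uint8)
m=cv2.morphologyEx(m,cv2.MORPH_OPEN,np.ones((7,7)));c=max(cv2.findContours(m,0,1)[0],key=cv2.contourArea);print(cv2.fitEllipse(c))
(u,v),(a,b),an=cv2.fitEllipse(c);print(onz(C,u,v,29))
d,_=manip.read_camera('top');np.save('t3.npy',d);dd=np.radians(an-90)
P=onz(C,u+40*np.cos(dd),v+40*np.sin(dd),29)-onz(C,u-40*np.cos(dd),v-40*np.sin(dd),29);print('long axis dir',np.degrees(np.arctan2(P[1],P[0])))
"
```

```text
t: 26.5
ee_pos: [484.7, -18.0, 154.4]
orientation: [[1.0, -0.001, -0.001], [-0.001, -1.0, 0.0], [-0.001, -0.0, -1.0]]
ft_force: [0.4, -0.1, -0.1]
opening: 0.673
finger_force: 0.0
t: 27.5
ee_pos: [453.2, 227.1, 193.6]
orientation: [[1.0, -0.001, -0.0], [-0.001, -1.0, -0.0], [-0.0, 0.0, -1.0]]
ft_force: [0.2, -0.4, -0.8]
opening: 1.003
finger_force: 0.0
t: 28.25
ee_pos: [477.0, 352.8, 193.3]
orientation: [[1.0, -0.001, -0.001], [-0.001, -1.0, -0.001], [-0.001, 0.001, -1.0]]
ft_force: [0.8, 0.4, 0.6]
opening: 1.002
finger_force: 0.0
pos [477.2 352.6 193.4] dp [ 1.05 -0.98  4.11] yaw(y axis) deg -90.1
55 1894 [498.90784 375.5342 ] [539.2709  411.49857] ((519.2868041992188, 393.3759765625), (35.63715362548828, 40.084320068359375), 77.26849365234375)
45 1183 [489.32816 368.3276 ] [547.4765  418.79486] ((518.4664306640625, 393.1166076660156), (52.125640869140625, 54.56013870239258), 64.18096160888672)
35 441 [483.86218 365.767  ] [553.3929  420.70203] ((518.2935791015625, 393.14422607421875), (57.686004638671875, 60.70168685913086), 62.823368072509766)
29 93 [483.7491  365.30884] [553.36975 413.2701 ] ((521.6275024414062, 384.9745788574219), (71.74076843261719, 38.76580810546875), 20.82007598876953)
((252.73992919921875, 134.7196044921875), (34.008182525634766, 69.65977478027344), 35.77234649658203)
[532.93353001 403.27975533  29.        ]
long axis dir -38.514171248014705
```

View pics/w11.png

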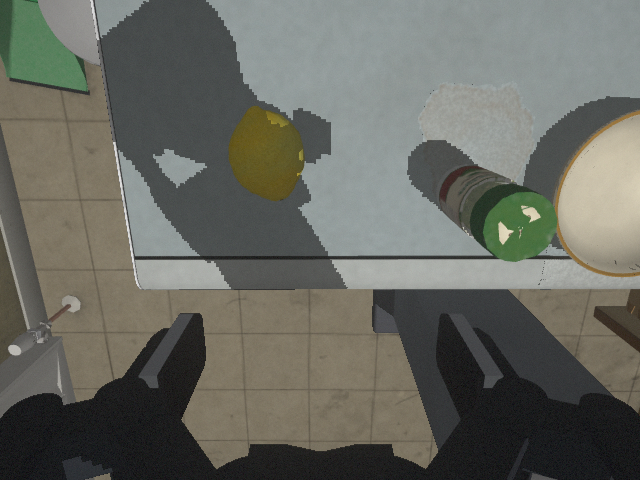

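The lemon is at (268,153), its long axis leaning from (257,107) to (278,200). I'll get its yaw from the point cloud.

```bash
python3 -c "
from h import *
for n in('w8','w11'):
  z=np.load(n+'.npz');C=cam('wrist',dict(orientation=z['R'],ee_pos=z['e']));W=cloud(C,z['d'])
  m=(np.hypot(W[...,0]-519,W[...,1]-392)<50)&(W[...,2]>32);w=W[m]
  hull=cv2.convexHull(w[:,:2].astype(np.float32)*10)/10
  print(n,cv2.fitEllipse(hull)); i=w[:,0].argmax();j=w[:,0].argmin();print(w[i],w[j])
  # quadratic cap fit
  t=w[w[:,2]>40];x,y=t[:,0]-519,t[:,1]-393;A=np.c_[x*x,x*y,y*y,x,y,np.ones(len(x))];q=np.linalg.lstsq(A,(t[:,2]-29)**2,rcond=None)[0]
  H=np.array([[2*q[0],q[1]],[q[1],2*q[2]]]);c=np.linalg.solve(H,-q[3:5]);l,V=np.linalg.eigh(H);print('ctr',c+[519,393],'long',np.degrees(np.arctan2(V[1,1],V[0,1])),l)
"
```

```text
w8 ((518.0094604492188, 393.00726318359375), (54.577693939208984, 69.31409454345703), 102.07674407958984)
[553.56023431 399.7758126   33.23159386] [483.36571661 386.25954865  32.17656923]
ctr [518.97400464 393.25033544] long -175.2989116809982 [-2.15004018 -1.6716541 ]
w11 ((507.157958984375, 391.7800598144531), (75.91969299316406, 87.900146484375), 118.78211975097656)
[553.3930034  400.61502936  33.04012342] [469.13401869 395.53106949 222.19944163]
ctr [446.55686102 408.41179088] long 83.91980017701903 [-17.73661674  19.06485908]
```

Centre (518.5, 393), yaw about +11°.

```bash
python3 -m jog '{"targets":[{"dp":[0.52,-0.5,0],"twist":[0,0,0],"claw":-1},{"dp":[0.51,-0.5,0],"twist":[0,0,0],"claw":-1},{"dp":[0,0,0.5],"twist":[0,0,-0.55],"claw":-1},{"dp":[0,0,0.7],"twist":[0,0,-0.55],"claw":-1},{"dp":[0,0,0.9],"twist":[0,0,0],"claw":-1},{"dp":[0,0,0.7],"twist":[0,0,0],"claw":-1},{"dp":[0,0,0.4],"twist":[0,0,0],"claw":-1},{"dp":[0,0,0],"twist":[0,0,0],"claw":-1}]}' 30
python3 -c "
from h import *
p,W,C,st=look('w12');go(518.5,393,12)"
```

```text
t: 29.35
ee_pos: [518.1, 392.7, 64.5]
orientation: [[0.982, 0.189, -0.002], [0.189, -0.982, -0.002], [-0.003, 0.001, -1.0]]
ft_force: [-0.4, -0.0, 0.8]
opening: 0.997
finger_force: 0.0
pos [519.  393.6  65.9] dp [-0.02  0.01  1.35] yaw(y axis) deg -79.1
```

View pics/w12.png

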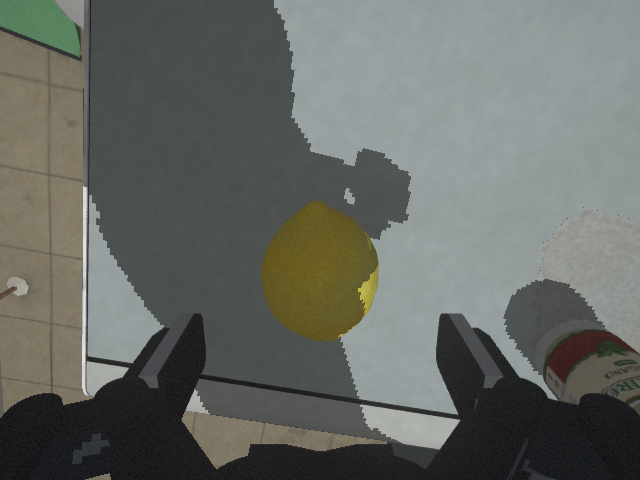

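The lemon is at (320,272), centred between the fingers (inner faces at 204 and 437) and aligned with them. I'll lower and grip.

```bash
python3 -m jog '{"targets":[{"dp":[-0.01,0,0.5],"twist":[0,0,0],"claw":-1},{"dp":[0,0,0.5],"twist":[0,0,0],"claw":-1},{"dp":[0,0,0.35],"twist":[0,0,0],"claw":-1},{"dp":[0,0,0],"twist":[0,0,0],"claw":-0.8},{"dp":[0,0,0],"twist":[0,0,0],"claw":-0.5},{"dp":[0,0,0],"twist":[0,0,0],"claw":-0.2},{"dp":[0,0,0],"twist":[0,0,0],"claw":0},{"dp":[0,0,0],"twist":[0,0,0],"claw":0}]}' 30
python3 -m jog '{"targets":[{"dp":[0,0,0],"twist":[0,0,0],"claw":0},{"dp":[0,0,-0.4],"twist":[0,0,0],"claw":0},{"dp":[0,0,-0.7],"twist":[0,0,0],"claw":0},{"dp":[0,0,0],"twist":[0,0,0],"claw":0},{"dp":[0,0,0],"twist":[0,0,0],"claw":0}]}'
python3 -c "
from h import *
p,W,C,st=look('w13');go(486.7,106.6,150)
e=st['ee_pos'];R=np.array(st['orientation']);w=(W-e)@R
h=cv2.cvtColor(p,cv2.COLOR_RGB2HSV);m=(h[...,0]>16)&(h[...,0]<36)&(h[...,1]>120)&(np.hypot(w[...,0],w[...,1])<45)&(w[...,2]>-60)
q=w[m];print(len(q),np.nanpercentile(q,1,0),np.nanpercentile(q,99,0))"
```

```text
t: 30.4
ee_pos: [519.3, 394.4, 12.7]
orientation: [[0.982, 0.19, 0.002], [0.19, -0.982, 0.001], [0.002, -0.001, -1.0]]
ft_force: [0.5, 0.9, 3.2]
opening: 0.636
finger_force: 32.1
t: 31.02
ee_pos: [517.8, 393.4, 55.2]
orientation: [[0.982, 0.19, -0.001], [0.19, -0.982, -0.001], [-0.001, 0.0, -1.0]]
ft_force: [0.1, 0.2, -0.5]
opening: 0.636
finger_force: 32.1
pos [517.4 393.2  54.6] dp [-2.12  6.89 -2.38] yaw(y axis) deg -79.1
21572 [-19.77150936 -24.82990709 -45.87117248] [ 33.75535882  24.36205566 -16.54269667]
```

Lemon gripped (54 mm). I'll lift it, turn back to align with world and carry it over the jar to the dish.

```bash
python3 -m jog '{"targets":[{"dp":[0,0,-0.8],"twist":[0,0,0.55],"claw":0},{"dp":[0,0,-0.9],"twist":[0,0,0.55],"claw":0},{"dp":[0,0,-0.9],"twist":[0,0,0],"claw":0},{"dp":[-0.1,0.5,-0.2],"twist":[0,0,0],"claw":0},{"dp":[-0.2,0.8,0],"twist":[0,0,0],"claw":0},{"dp":[-0.2,0.9,0],"twist":[0,0,0],"claw":0},{"dp":[-0.1,0.9,0],"twist":[0,0,0],"claw":0},{"dp":[-0.1,0.9,0],"twist":[0,0,0],"claw":0}]}'
python3 -m jog '{"targets":[{"dp":[-0.07,0.9,0],"twist":[0,0,0],"claw":0},{"dp":[0,0.9,0],"twist":[0,0,0],"claw":0},{"dp":[0,0.8,0],"twist":[0,0,0],"claw":0},{"dp":[0,0.5,0],"twist":[0,0,0],"claw":0},{"dp":[0,0,0],"twist":[0,0,0],"claw":0},{"dp":[0,0,0],"twist":[0,0,0],"claw":0}]}'
python3 -c "
from h import *
p,W,C,st=look('w14');go(486.7,106.6,21)
m=(abs(W[...,2]-33)<6)&(np.hypot(W[...,0]-487,W[...,1]-107)<75);w=W[m][:,:2];print(len(w),w.min(0),w.max(0),cv2.minEnclosingCircle(w.astype(np.float32)))
w=W-st['ee_pos'];h=cv2.cvtColor(p,cv2.COLOR_RGB2HSV);m=(h[...,0]>16)&(h[...,0]<36)&(h[...,1]>120)&(np.hypot(w[...,0],w[...,1])<45)&(w[...,2]>-10)
q=w[m];print(len(q),np.nanpercentile(q,1,0),np.nanpercentile(q,99,0))"
```

```text
t: 32.08
ee_pos: [487.6, 230.8, 165.0]
orientation: [[1.0, -0.001, -0.005], [-0.001, -1.0, -0.002], [-0.005, 0.002, -1.0]]
ft_force: [-0.3, -0.6, -0.5]
opening: 0.635
finger_force: 32.3
t: 32.83
ee_pos: [486.1, 109.7, 166.4]
orientation: [[1.0, -0.001, -0.002], [-0.001, -1.0, -0.0], [-0.002, 0.0, -1.0]]
ft_force: [-0.5, 0.4, -0.5]
opening: 0.635
finger_force: 32.3
pos [486.5 110.1 166.8] dp [0.01 0.09 3.64] yaw(y axis) deg -90.0
4711 [437.60818323  40.12653572] [553.2275062  172.91493265] ((486.99505615234375, 106.550537109375), 66.85900115966797)
21649 [-19.95550133 -24.75653991  16.84959123] [33.63735377 24.60288877 45.88973386]
```

```bash
python3 -m jog '{"targets":[{"dp":[0.02,0.09,0.5],"twist":[0,0,0],"claw":0},{"dp":[0,0,0.8],"twist":[0,0,0],"claw":0},{"dp":[0,0,0.8],"twist":[0,0,0],"claw":0},{"dp":[0,0,0.7],"twist":[0,0,0],"claw":0},{"dp":[0,0,0.4],"twist":[0,0,0],"claw":0},{"dp":[0,0,0.15],"twist":[0,0,0],"claw":0},{"dp":[0,0,0],"twist":[0,0,0],"claw":0},{"dp":[0,0,0],"twist":[0,0,0],"claw":0}]}'
python3 -c "
from h import *
go(487,106.6,20.5)"
```

```text
t: 33.88
ee_pos: [489.3, 106.5, 34.7]
orientation: [[1.0, -0.001, 0.002], [-0.001, -1.0, 0.0], [0.002, -0.0, -1.0]]
ft_force: [-0.8, 0.4, -0.8]
opening: 0.635
finger_force: 32.3
pos [489.3 106.5  34.7] dp [-0.06 -0.    0.35] yaw(y axis) deg -90.0
```

```bash
python3 -m jog '{"targets":[{"dp":[-0.05,0,0.15],"twist":[0,0,0],"claw":0},{"dp":[0,0,0.13],"twist":[0,0,0],"claw":0},{"dp":[0,0,0.07],"twist":[0,0,0],"claw":0},{"dp":[0,0,0],"twist":[0,0,0],"claw":0},{"dp":[0,0,0],"twist":[0,0,0],"claw":0}]}'
```

```text
t: 34.5
ee_pos: [485.8, 106.2, 20.2]
orientation: [[1.0, -0.001, -0.001], [-0.001, -1.0, -0.0], [-0.001, 0.0, -1.0]]
ft_force: [-2.0, -1.1, 5.4]
opening: 0.635
finger_force: 32.8
```

Contact with the dish floor. I'll release it slowly, then rise straight up.

```bash
python3 -m jog '{"targets":[{"dp":[0,0,0],"twist":[0,0,0],"claw":-0.3},{"dp":[0,0,0],"twist":[0,0,0],"claw":-0.4},{"dp":[0,0,0],"twist":[0,0,0],"claw":-0.5},{"dp":[0,0,-0.1],"twist":[0,0,0],"claw":-0.7},{"dp":[0,0,-0.3],"twist":[0,0,0],"claw":-0.8},{"dp":[0,0,-0.7],"twist":[0,0,0],"claw":-0.8},{"dp":[0,0,-1],"twist":[0,0,0],"claw":-0.8},{"dp":[0,0,-1],"twist":[0,0,0],"claw":-0.8}]}'
python3 -m jog '{"targets":[{"dp":[-0.3,0,-1],"twist":[0,0,0],"claw":-1},{"dp":[-0.8,0,-0.3],"twist":[0,0,0],"claw":-1},{"dp":[-0.9,0.2,0],"twist":[0,0,0],"claw":-1},{"dp":[-0.3,0.8,0],"twist":[0,0,0],"claw":-1},{"dp":[0,0.8,0],"twist":[0,0,0],"claw":-1},{"dp":[0,0,0],"twist":[0,0,0],"claw":-1},{"dp":[0,0,0],"twist":[0,0,0],"claw":-1}]}'
python3 -c "
from h import *
p,W,C,st=look('w15');print(st['ee_pos'])
def circ(n,x,y,z,h,r):
  m=(abs(W[...,2]-z)<h)&(np.hypot(W[...,0]-x,W[...,1]-y)<r);w=W[m][:,:2]
  if len(w):print(n,len(w),w.min(0).round(1),w.max(0).round(1),cv2.minEnclosingCircle(w.astype(np.float32)))
circ('dish',487,107,33,6,75);circ('lemon',487,107,55,13,45);circ('tin',488,-143,37,4,50);circ('tea',488,-143,54,5,40);circ('shaker',487,-18,84,8,35);circ('jar',486,232,104,6,35);circ('jarbody',486,232,50,30,35)
t,d=manip.read_camera('top');cv2.imwrite('pics/t4.png',cv2.resize(t[170:310,130:530,::-1],None,fx=2,fy=2,interpolation=cv2.INTER_CUBIC))"
```

```text
t: 35.5
ee_pos: [486.2, 106.3, 145.6]
orientation: [[1.0, -0.001, 0.001], [-0.001, -1.0, 0.0], [0.001, -0.0, -1.0]]
ft_force: [1.0, -0.0, 0.3]
opening: 0.901
finger_force: 0.0
t: 36.38
ee_pos: [394.4, 34.6, 196.3]
orientation: [[1.0, -0.002, 0.001], [-0.002, -1.0, 0.001], [0.001, -0.001, -1.0]]
ft_force: [0.4, -0.1, 0.8]
opening: 1.0
finger_force: 0.0
[394.36922262  34.61213217 196.26455317]
dish 5622 [419.9  40. ] [540.5 173.1] ((486.5966796875, 106.59417724609375), 67.1556625366211)
lemon 6215 [450.6  78.3] [520.3 132.7] ((485.46038818359375, 107.50147247314453), 34.82505798339844)
tin 9557 [ 445.5 -186.8] [531.  -99.7] ((488.492431640625, -143.19747924804688), 43.6832275390625)
tea 3046 [ 470.8 -161.3] [ 507.9 -122.3] ((489.39105224609375, -141.9243927001953), 19.644775390625)
shaker 2633 [468.4 -34.7] [ 5.022e+02 -5.000e-01] ((485.1894836425781, -17.587526321411133), 17.247678756713867)
jar 524 [465.6 208.8] [495.9 219.4] ((480.7213439941406, 215.77821350097656), 15.602950096130371)
jarbody 4016 [461.2 207.3] [508.1 234. ] ((484.67449951171875, 230.75686645507812), 23.47279930114746)
```

View pics/w15.png

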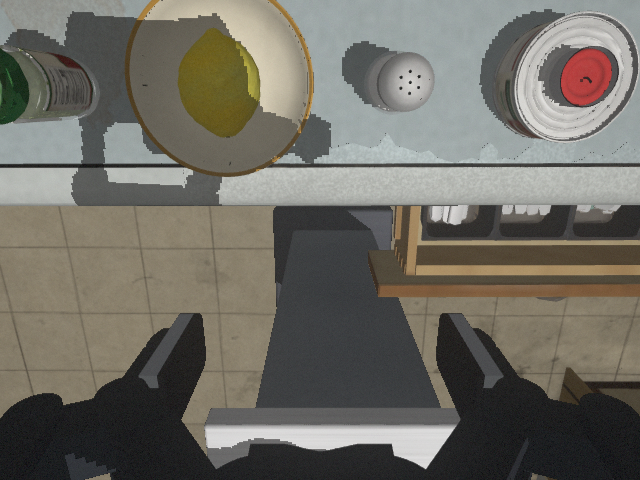

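The final view shows the lemon in the dish (220,82), the shaker upright (408,82), the tea light on the tin (587,77) and the jar standing at the left edge. All are within about 3 mm of their targets, so I'll hand in.

```bash
python3 -c "
from cell import manip
print(manip.finish_job())"
```

```text
the job is handed in; nothing more can be done
None
```

The job is handed in at about 36 s of the 112 s allowed: lemon, tea light, shaker and jar all measured within about 3 mm of their targets and standing as asked, and the teaspoon and matchbox were not touched; the hand-in call gave no verdict.

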